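Roll the cap strips home on a sample plate

TASK

Take the press roller out of its stand and roll it along the sample plate, from one end to the other with a steady, firm but moderate push (about 20 N, never more than 30 N), until all twelve green cap strips are pressed fully home. Use only the roller on the plate, not the gripper. Then put the roller gently back in its stand, upright and with its cheeks on the ledges, let go, and leave the other things on the bench as they are.

Things in the scene. Friction and masses are not known exactly. Their poses are not given: they have to be found in the camera images.
- carrier: Blue plate carrier fixed to the bench, 112 mm (its x) by 154 mm (its y), rim 20 mm high; origin: centre of its underside, z up. A white 96-well plate, 85 x 128 mm, sits centred in it, length along y. Across it lie twelve green cap strips side by side, each 74 mm along x, 9 mm pitch in y (strip 1 at y = -49.5 mm, strip 12 at +49.5): a flat sheet 74 x 108 mm.
- plate_mark (a point): Point on the carrier's axis, 37 mm above its underside. The tops of the strips, once home, are really 29 to 45 mm high at mid-plate (plates are shallow or deep), loose strips stand 3.5 mm higher, and the plate may lean 2 degrees end to end (either way, 1.7 mm at the end strips): feel for it. The plate is stiff; only the strips move. Above 30 N it cracks.
- stand: Grey roller stand fixed to the bench, 124 mm (its x) by 62 mm (its y); origin: centre of its underside, z up. At each x end a ledge, top 22 mm high, with a rim up to 38 mm on its three outer sides; between the ledges it is open down to 6 mm. The roller stands in it upright, axle along the stand's x, cheeks on the ledges, roll hanging free; play 4 mm each way in x and y.
- roller_grip (a point): Middle of the red grip of the press roller (loose, about 0.3 kg). Grip: 64 mm long (its x, parallel to the axle), 18 mm thick (its y: the faces to pinch), 42 mm high (21 mm above and below this point), z up when upright. The lowest line of the roll is 82 mm below this point. It rolls along its y. In the stand the point is 98 mm above the bench.
- roller: The whole press roller; origin on the lowest line of the roll at mid-length, 82 mm below the middle of the grip. Under the grip a metal bridge 100 x 34 mm (top 54 mm above the origin) joins two cheeks: outer faces 100 mm apart in x, 7 mm thick, 34 mm wide in y, flat bottoms 6 mm above the origin. Either way round fits the stand and the plate.
- press_roll (a joint): Turn of the black rubber roll (34 mm diameter, 80 mm long) on its axle along x, 17 mm above the roller's origin; rad, free to spin, 0 at the start.
- dish_a: Bystander: empty glass dish, 90 mm across, 18 mm high; origin under its centre.
- dish_b: Bystander: another empty glass dish, 90 mm across, 18 mm high; origin under its centre.
- forceps: Bystander: steel forceps lying flat, 132 mm long; origin under the middle.
- marker: Bystander: white marker pen with blue cap lying flat, 130 mm long; origin under the middle.
- jar: Bystander: amber sample jar, 60 mm across, 75 mm high; origin under its centre.
- strip_1 (a joint): How far cap strip 1 (at y = -49.5 mm of the carrier) is pushed down, m: 0 loosely placed, 0.0035 fully home. Every strip starts to slide down under about 10 N and stays where it is left; the roll bears on about two at once, so slow rolling with 20 N sends them home.
- strip_2 (a joint): How far cap strip 2 (at y = -40.5 mm of the carrier) is pushed down, m: 0 loosely placed, 0.0035 fully home.
- strip_3 (a joint): How far cap strip 3 (at y = -31.5 mm of the carrier) is pushed down, m: 0 loosely placed, 0.0035 fully home.
- strip_4 (a joint): How far cap strip 4 (at y = -22.5 mm of the carrier) is pushed down, m: 0 loosely placed, 0.0035 fully home.
- strip_5 (a joint): How far cap strip 5 (at y = -13.5 mm of the carrier) is pushed down, m: 0 loosely placed, 0.0035 fully home.
- strip_6 (a joint): How far cap strip 6 (at y = -4.5 mm of the carrier) is pushed down, m: 0 loosely placed, 0.0035 fully home.
- strip_7 (a joint): How far cap strip 7 (at y = +4.5 mm of the carrier) is pushed down, m: 0 loosely placed, 0.0035 fully home.
- strip_8 (a joint): How far cap strip 8 (at y = +13.5 mm of the carrier) is pushed down, m: 0 loosely placed, 0.0035 fully home.
- strip_9 (a joint): How far cap strip 9 (at y = +22.5 mm of the carrier) is pushed down, m: 0 loosely placed, 0.0035 fully home.
- strip_10 (a joint): How far cap strip 10 (at y = +31.5 mm of the carrier) is pushed down, m: 0 loosely placed, 0.0035 fully home.
- strip_11 (a joint): How far cap strip 11 (at y = +40.5 mm of the carrier) is pushed down, m: 0 loosely placed, 0.0035 fully home.
- strip_12 (a joint): How far cap strip 12 (at y = +49.5 mm of the carrier) is pushed down, m: 0 loosely placed, 0.0035 fully home.
Things that resemble listed ones, but are neither listed nor needed, are in the scene too. Of the things that look like the stand, take the one that is nearest to the robot's base at the start.

How it is judged (in metres and radians):
On the way, in this order (a step that is already met when the one before it is completed fails the run):
1. the press roller is lifted out of its stand (z of roller_grip in the frame of stand above 0.125 m), for 0.1 s.
2. the roller bears on the plate and has rolled some way along it (its roll has turned 2 rad) (contact force between roller and carrier above 2 N and (value of joint press_roll above 2 rad or value of joint press_roll below -2 rad)), for 0.1 s.
3. all twelve cap strips are home (within 1 mm) (value of joint each of strip_1, strip_2, strip_3, strip_4, strip_5, strip_6, strip_7, strip_8, strip_9, strip_10, strip_11, strip_12 above 0.0025 m), for 0.2 s.
At the end, for the whole second after the job is handed in: Every cap strip is within 1 mm of fully home (joint above 0.0025); the roller stands at rest in its stand: middle of the grip within 10 mm of the stand's centre in plan and 94 to 102 mm above the bench, upright within 0.1 rad, axle within 0.2 rad of the stand's x (either way round); released (all of step 3 and horizontal distance between roller_grip and stand below 0.01 m and z of roller_grip in the frame of stand between 0.094 and 0.102 m and angle between roller_grip's own z axis and vertical below 0.1 rad and angle between the x axis of roller_grip and the x axis of stand, either way round below 0.2 rad and linear speed of roller below 0.02 m/s); the robot touches nothing.
It fails at once if the roller presses on the plate or its carrier with more than 30 N (contact force between roller and carrier above 30 N).
It fails at once if the gripper or arm touches the plate, its strips or its carrier (contact force between any of the fingers, the arm and carrier above 1 N).
It fails at once if the roller is dropped or rammed into its stand (more than 80 N) (contact force between roller and stand above 80 N).
It fails at once if a bystander is moved by more than 15 mm (distance of any of dish_a, dish_b, forceps, marker, jar from where it was at the start of the episode above 0.015 m).
It also fails if it takes over 72 s, if anything falls off the work surface, if the arm or the gripper's body presses on something with over 40 N, if the wrist force passes 120 N, or if a joint passes its speed limit or range.

ROBOT

A 6-joint arm with a two-finger parallel gripper is mounted at the origin on the work surface. World frame = base frame: x ahead of the robot, y to its left, z up, the work surface at z = 0. Lengths are in m, angles in degrees, forces in N, time in s.
With the tool pointing down it reaches from about 0.275 to 0.85 m from the base axis. Payload 5.2 kg.
Tool frame: the origin (TCP) lies midway between the tips of the shut fingers; the grasp point (between the pads) lies 19 mm behind it; z points along the fingers, y is the direction in which the jaws open and shut (so a half turn about z gives the same grasp; the last joint's range is limited). The gripper opens to 85 mm and grips with 20 to 120 N. Pads are 22 mm wide; open, the fingers measure 114 mm over their backs; the gripper's body (76 mm by 85 mm) begins 54 mm behind the grasp point. The pads swing forward as they close: fully open they stand 13 mm farther back than shut.
Start: joints at [-85.588, 14.817, 87.949, -0, 77.235, -11.62], TCP at [0.152, -0.529, 0.231] pointing down, gripper open.
Joint ranges: [-179.93, 179.93], [-52.35, 119.4], [10.71, 147.94], [-69.91, 249.91], [12.55, 155.21], [-178.61, 178.61]. Speed limits (degrees/s): [147.25, 147.25, 180, 180, 180, 180].

INTERFACE

Orientations are given as [roll, pitch, yaw] about the fixed x, y, z axes, in that order (R = Rz(yaw) Ry(pitch) Rx(roll)).
In Python, from rig import manip gives the robot as it stands.
- The arm moves only by the tool move_arm, never from a script. Its argument "increments" is one flat list of numbers, 7 for each row, row after row: the opening, from -1 (shut) to 1 (fully open), so that 0 is half open, then the shift along the tool's x, y, z in mm, then the turn, a rotation vector about the tool's x, y, z in rad. A call has 1 to 12 rows; each row shifts and turns the commanded pose from where the row before left it, along the tool's axes as they then stand; what a row does not reach is not made up. A row lasts 1/8 s, in which the tool goes at most 62.5 mm and 10.7 degrees, less where a joint would pass 70% of its speed; a pose out of reach is approached as far as the arm can. A call is refused whole if a number of a shift passes 62.5 or a number of a turn 0.188, either way. A call with a gripper value outside its range is refused whole. The fingers move at their own pace and stop on an object; the grip force is fixed at half the most. Time passes only in rows, so rows that do not move let the fingers close. It gives the time, the measured TCP pose, the force and the opening at its end, in the units of the state.
- manip.get_state(): the state, without advancing time (a new reading comes with each control period).
- manip.read_camera(name): name is "scene" or "top" or "wrist"; returns a dict with "color" (400x640x3 uint8, blue, green, red), "intrinsics" (3x3 intrinsics, pixels), "pose" (4x4, takes a point from camera to world coordinates). Camera axes: x right, y down, z forward; pixel columns grow to the right and rows downward; lengths in m; the calibration is good to about 2 mm. A picture is of the moment at which its call begins. There is no depth.
- manip.sign_off(): hands the job in, once; it reports no verdict.
The state is a dict: "clock": time; "joint_pos": joint angles; "joint_vel": joint speeds; "tau": joint torques, N m; "tool_pos": TCP position; "tool_rot": TCP orientation; "wrist_force": force on the tool from outside, world axes, zero at the start; "wrist_torque": the same for the moment, N m; "finger_gap": finger opening in m.
Only numpy, scipy, OpenCV 4.12 (cv2) and the standard library are available. Lean on these libraries where they do the work, as an engineer would, in place of code of your own. Each camera call takes 0.05 s, during which the arm holds its last target.

## Working session

There is one attempt and no reset: what is moved stays moved. The work goes in short steps, Python scripts to look and compute and a tool call to move; the robot and the scene stay as the last step left them, time stands still between calls to the robot, and variables do not carry over. Pictures are saved under pics/ and viewed, and the job is handed in when it is done.

Besides the shell and the picture viewer there is one more tool, called after "Request:" by a JSON object that holds its "method" and its "body", one argument or row to a line. move_arm: Moves the arm, as the interface text tells. Its arguments: {"type":"object","properties":{"increments":{"type":"array","items":{"type":"number"}}},"required":["increments"]}

```bash
ls; mkdir -p pics; python3 - <<'E'
from rig import manip
import cv2
s=manip.get_state();print(s)
for n in ["scene","top","wrist"]:
    c=manip.read_camera(n);cv2.imwrite(f"pics/{n}0.png",c["color"]);print(n,c["intrinsics"],c["pose"])
E
```

```text
pics
{'clock': 0.0, 'joint_pos': array([-8.55890552e+01,  1.48605232e+01,  8.80140646e+01, -1.22952514e-03,
        7.72360564e+01, -1.16210831e+01]), 'joint_vel': array([-0.04452214,  0.00650237, -0.09636883, -0.04510699, -0.05302998,
       -0.06096022]), 'tau': array([ 8.93001579e-04, -4.46030939e+01, -2.90567011e+01, -5.51421563e-04,
        1.15212376e-02,  2.92395100e-05]), 'tool_pos': array([ 0.15185336, -0.52803625,  0.23044193]), 'tool_rot': array([-1.79891383e+02, -2.11139073e-02,  1.60322806e+01]), 'wrist_force': array([-0.38658931, -0.08258087,  0.1182045 ]), 'wrist_torque': array([-0.06341568, -0.08080611,  0.02469243]), 'finger_gap': 0.08539538296715221}
scene [[464.99011506   0.         316.27300613]
 [  0.         464.99011506 210.07168494]
 [  0.           0.           1.        ]] [[ 0.77451596  0.44733223 -0.44723473  1.07693288]
 [ 0.63221607 -0.57055275  0.52418737 -0.63974052]
 [-0.0206851  -0.68874047 -0.72471283  0.98412881]
 [ 0.          0.          0.          1.        ]]
top [[377.78457084   0.         321.21918192]
 [  0.         377.78457084 197.02974269]
 [  0.           0.           1.        ]] [[ 1.58853791e-02 -9.90750169e-01  1.34765567e-01  4.21722213e-01]
 [-9.99590582e-01 -1.25280709e-02  2.57238336e-02  3.22946947e-04]
 [-2.37975399e-02 -1.35119025e-01 -9.90543551e-01  9.81646115e-01]
 [ 0.00000000e+00  0.00000000e+00  0.00000000e+00  1.00000000e+00]]
wrist [[277.57538735   0.         320.54961017]
 [  0.         277.57538735 199.46483347]
 [  0.           0.           1.        ]] [[ 0.2763509  -0.92265873 -0.26894433  0.21948042]
 [-0.96105605 -0.26565875 -0.07613599 -0.50898899]
 [-0.00119988  0.27951083 -0.96014179  0.3732648 ]
 [ 0.          0.          0.          1.        ]]
```

View pics/top0.png

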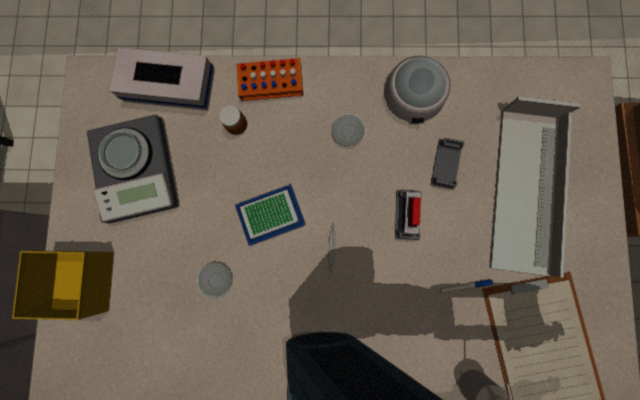

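View pics/scene0.png

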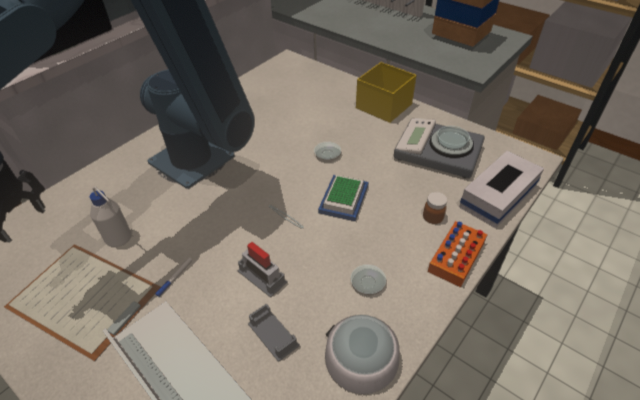

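View pics/wrist0.png

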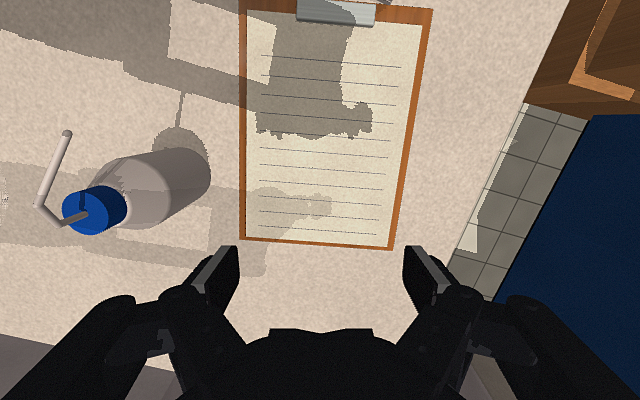

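```bash
python3 - <<'E'
import cv2,numpy as np
t=cv2.imread("pics/top0.png");s=cv2.imread("pics/scene0.png")
a=cv2.resize(t[130:250,385:475],None,fx=5,fy=5,interpolation=cv2.INTER_CUBIC)[:600]
b=cv2.resize(t[180:250,230:310],None,fx=5,fy=5,interpolation=cv2.INTER_CUBIC)
cv2.imwrite("pics/c1.png",a[:, :400] if 0 else a)
cv2.imwrite("pics/c2.png",np.hstack([b]))
cv2.imwrite("pics/c3.png",cv2.resize(s[170:300,230:380],None,fx=4.5,fy=4.5,interpolation=cv2.INTER_CUBIC))
E
```

```text
(no output)
```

View pics/c1.png

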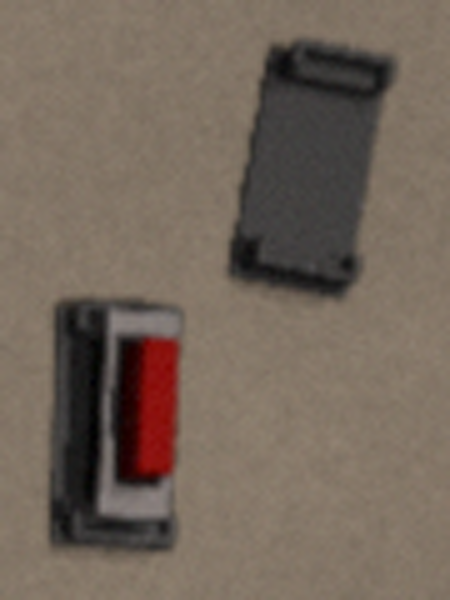

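View pics/c2.png

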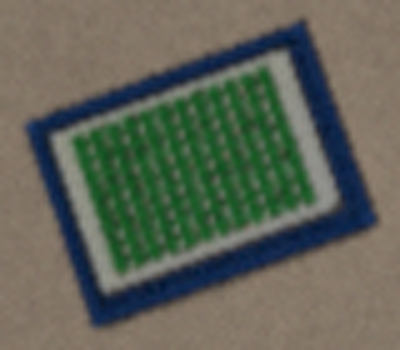

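View pics/c3.png

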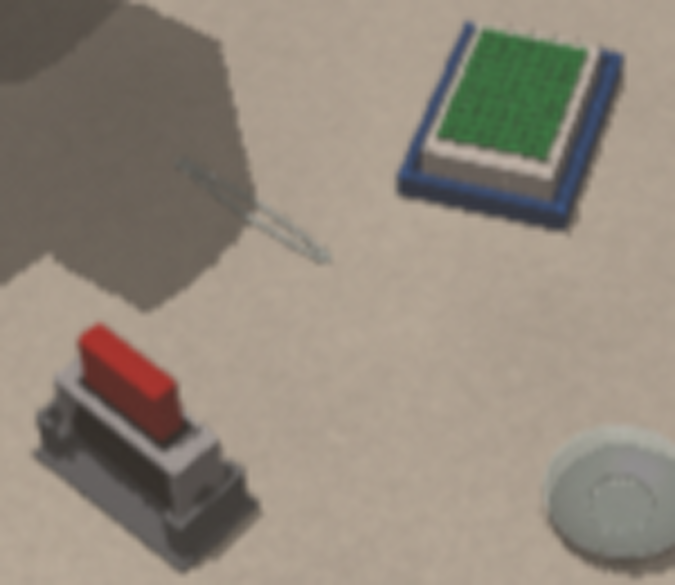

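Two stand-like things: (408,214), which holds the roller and is nearer the base, and an empty one at (447,163), which is farther away. The enlarged crop confirms the first is the one meant. Now I'll measure.

```bash
cat > h.py <<'E'
import cv2,numpy as np
from rig import manip
def ray(c,uv,z):
    K=c["intrinsics"];P=c["pose"]
    uv=np.atleast_2d(np.asarray(uv,float))
    d=np.c_[(uv[:,0]-K[0,2])/K[0,0],(uv[:,1]-K[1,2])/K[1,1],np.ones(len(uv))]@P[:3,:3].T
    o=P[:3,3]; t=(z-o[2])/d[:,2]; return (o+t[:,None]*d)[:,:2]
def big(m):
    cs,_=cv2.findContours(m.astype(np.uint8),cv2.RETR_EXTERNAL,cv2.CHAIN_APPROX_NONE)
    return max(cs,key=cv2.contourArea)[:,0,:]
def rect(c,m,z,off=(0,0)):
    p=ray(c,big(m)+np.array(off),z)
    (cx,cy),(w,h),a=cv2.minAreaRect((p*1000).astype(np.float32))
    return (round(cx,1),round(cy,1)),(round(w,1),round(h,1)),round(a,2)
def masks(im):
    b,g,r=[im[...,i].astype(int) for i in range(3)]
    return dict(red=(r>90)&(g<50)&(b<60),blue=(b>60)&(b>1.5*r)&(b>1.3*g),green=(g>1.4*r)&(g>1.4*b)&(g>40))
def near(c,m,u0,v0,u1,v1):
    k=np.zeros_like(m);k[v0:v1,u0:u1]=1;return m&k
E
python3 - <<'E'
from h import *
for n,bb,rb in (("top",(225,175,315,250),(390,180,430,245)),("scene",(310,165,380,225),(230,230,290,300))):
    c=manip.read_camera(n);im=c["color"];M=masks(im)
    m=near(c,M["blue"],*bb).astype(np.uint8); m=cv2.morphologyEx(m,cv2.MORPH_CLOSE,np.ones((3,3)))
    print(n,"blue z0.02",rect(c,m,0.02),"z0",rect(c,m,0.0))
    g=near(c,M["green"],*bb).astype(np.uint8); g=cv2.morphologyEx(g,cv2.MORPH_CLOSE,np.ones((5,5)))
    print("green",[(z,rect(c,g,z)) for z in(.032,.04,.048)])
    r=near(c,M["red"],*rb); print("red",rect(c,r,.119), big(r).min(0),big(r).max(0))
    hs=im[rb[1]:rb[3],rb[0]:rb[2]]
    if n=="top":
        # stand: darker/greyer than bench
        lab=cv2.cvtColor(im,cv2.COLOR_BGR2LAB).astype(int)
        bg=np.median(lab[150:250,340:390].reshape(-1,3),0);print(bg)
        d=(np.abs(lab-bg).sum(2)>22); d=near(c,d,*rb).astype(np.uint8)
        d=cv2.morphologyEx(d,cv2.MORPH_OPEN,np.ones((3,3)))
        for z in (0.0,.02,.038): print("stand",z,rect(c,d,z))
        cv2.imwrite("pics/m.png",cv2.resize(d[175:250,385:435]*255,None,fx=6,fy=6,interpolation=cv2.INTER_NEAREST))
E
```

```text
top blue z0.02 ((506.4, 157.2), (111.0, 152.0), 21.22) z0 ((508.2, 160.5), (113.3, 155.2), 21.22)
green [(0.032, ((507.6, 158.9), (72.7, 105.1), 20.85)), (0.04, ((506.9, 157.6), (72.1, 104.2), 20.85)), (0.048, ((506.2, 156.2), (71.5, 103.3), 20.85))]
red ((509.9, -194.1), (15.3, 60.4), 86.22) [413 198] [420 224]
[128. 131. 138.]
stand 0.0 ((512.7, -198.8), (64.9, 133.0), 89.4)
stand 0.02 ((510.8, -194.8), (63.5, 130.3), 89.4)
stand 0.038 ((509.1, -191.1), (62.4, 127.8), 89.4)
scene blue z0.02 ((507.7, 153.7), (108.0, 149.9), 21.17) z0 ((495.9, 170.1), (110.2, 153.0), 21.17)
green [(0.032, ((501.2, 161.8), (69.6, 102.6), 21.37)), (0.04, ((506.0, 155.0), (69.0, 101.8), 21.37)), (0.048, ((510.9, 148.3), (68.4, 100.9), 21.37))]
red ((528.0, -213.2), (21.4, 69.8), 87.87) [249 247] [267 266]
```

View pics/m.png

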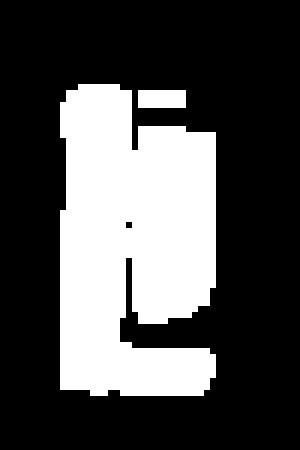

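```bash
python3 - <<'E'
from h import *
c=manip.read_camera("wrist")
for z in (0,.1,.15,.2): print(z,ray(c,[[95,210],[40,205],[205,160]],z).round(3).tolist())
c=manip.read_camera("scene")
for z in (0,.1,.15,.2): print(z,ray(c,[[97,196],[118,245]],z).round(3).tolist())
E
```

```text
0 [[0.011, -0.236], [-0.002, -0.161], [0.125, -0.374]]
0.1 [[0.067, -0.309], [0.057, -0.254], [0.15, -0.41]]
0.15 [[0.095, -0.346], [0.087, -0.301], [0.163, -0.428]]
0.2 [[0.123, -0.382], [0.116, -0.347], [0.176, -0.446]]
0 [[-0.094, -0.295], [0.123, -0.368]]
0.1 [[0.025, -0.33], [0.22, -0.396]]
0.15 [[0.084, -0.347], [0.269, -0.41]]
0.2 [[0.144, -0.365], [0.317, -0.423]]
```

Request:
{"method": "move_arm", "body": {
  "increments": [1, 44, 6, 0, 0, 0, 0, 1, 44, 6, 0, 0, 0, 0, 1, 44, 6, 0, 0, 0, 0, 1, 44, 6, 0, 0, 0, 0, 1, 44, 6, 0, 0, 0, 0, 1, 44, 6, 0, 0, 0, 0, 1, 0, 0, 0, 0, 0, 0.166, 1, 0, 0, 0, 0, 0, 0.166, 1, 14, -60, 0, 0, 0, 0, 1, 14, -60, 0, 0, 0, 0, 1, 14, -60, 0, 0, 0, 0, 1, 14, -60, 0, 0, 0, 0]
}}

```text
clock: 1.85
tool_pos: [0.4843, -0.2517, 0.2314]
tool_rot: [180.0, -0.0, -3.0]
wrist_force: [0.8, -0.2, -0.6]
finger_gap: 0.0853
```

Request:
{"method": "move_arm", "body": {
  "increments": [1, 12, -60, 0, 0, 0, 0, 1, 0, 0, 0, 0, 0, 0, 1, 0, 0, 0, 0, 0, 0]
}}

```text
clock: 2.22
tool_pos: [0.4993, -0.1944, 0.2315]
tool_rot: [180.0, -0.0, -2.9]
wrist_force: [-0.7, -0.2, -0.2]
finger_gap: 0.0854
```

```bash
python3 - <<'E'
from h import *
c=manip.read_camera("wrist");cv2.imwrite("pics/w1.png",c["color"])
s=manip.get_state();print(s["tool_pos"],s["tool_rot"])
for n in ("top","scene"):cv2.imwrite(f"pics/{n}1.png",manip.read_camera(n)["color"])
E
```

```text
[ 0.49912206 -0.19511004  0.23138015] [ 1.79959275e+02 -5.17287988e-03 -3.00719621e+00]
```

View pics/w1.png

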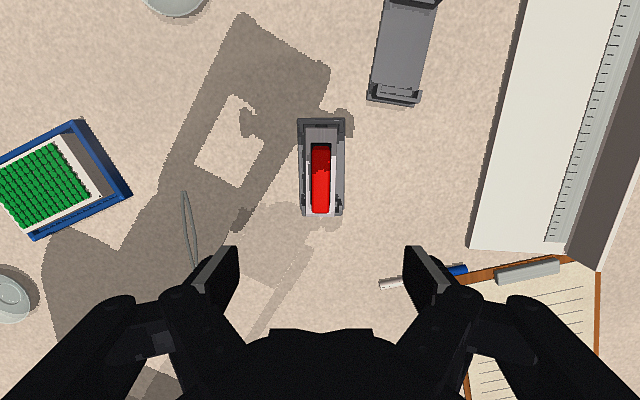

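```bash
python3 - <<'E'
from h import *
im=cv2.imread("pics/w1.png")
cv2.imwrite("pics/w1c.png",cv2.resize(im[110:225,285:360],None,fx=5,fy=5,interpolation=cv2.INTER_CUBIC))
E
```

```text
(no output)
```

View pics/w1c.png

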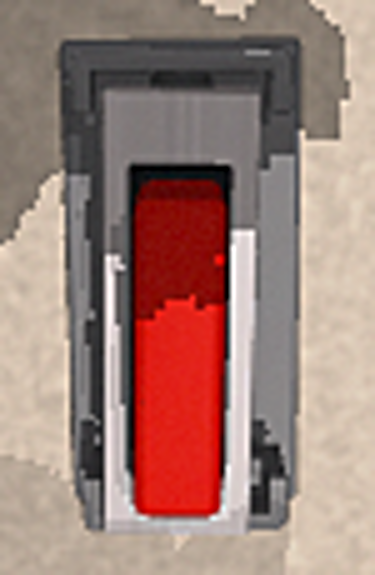

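```bash
python3 - <<'E'
from h import *
c=manip.read_camera("wrist")
def f(l,z):
    p=ray(c,l,z)*1000;print(p.round(1).tolist(),p.mean(0).round(1)); 
    for i,j in((3,0),(2,1)): d=p[j]-p[i] if 0 else p[i]-p[j]; print(np.linalg.norm(d).round(1),np.degrees(np.arctan2(-d[1],-d[0])).round(1))
f([(312.4,149.4),(330.4,149.4),(329.2,213),(311.8,213)],.119)
f([(297,118),(344.6,118),(343,215.6),(302,215.6)],.038)
b=masks(c["color"])["blue"]; m=near(c,b,0,100,140,260); print(rect(c,m,.02))
E
```

```text
[[542.7, -191.1], [541.8, -207.4], [480.9, -203.6], [481.8, -186.7]] [ 511.8 -197.2]
61.1 -4.1
61.1 -3.6
[[571.3, -172.7], [568.3, -227.9], [448.3, -222.3], [451.2, -169.8]] [ 509.8 -198.2]
120.1 -1.4
120.1 -2.7
((507.6, 151.5), (110.8, 164.6), 21.2)
```

Request:
{"method": "move_arm", "body": {
  "increments": [1, 12, 0, 35, 0, 0, 0.012, 1, 0, 0, 45, 0, 0, 0, 1, 0, 0, 45, 0, 0, 0, 1, 0, 0, 15, 0, 0, 0, 1, 0, 0, 10, 0, 0, 0, 1, 0, 0, 0, 0, 0, 0]
}}

```text
clock: 3.18
tool_pos: [0.5116, -0.1955, 0.0819]
tool_rot: [180.0, -0.0, -3.7]
wrist_force: [0.1, 0.2, 0.1]
finger_gap: 0.0852
```

```bash
python3 - <<'E'
from h import *
c=manip.read_camera("wrist");cv2.imwrite("pics/w2.png",c["color"][100:,100:540])
c=manip.read_camera("scene");cv2.imwrite("pics/s2.png",cv2.resize(c["color"][170:310,190:340],None,fx=4,fy=4))
E
```

```text
(no output)
```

View pics/w2.png

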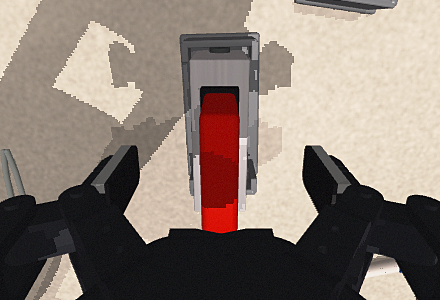

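View pics/s2.png

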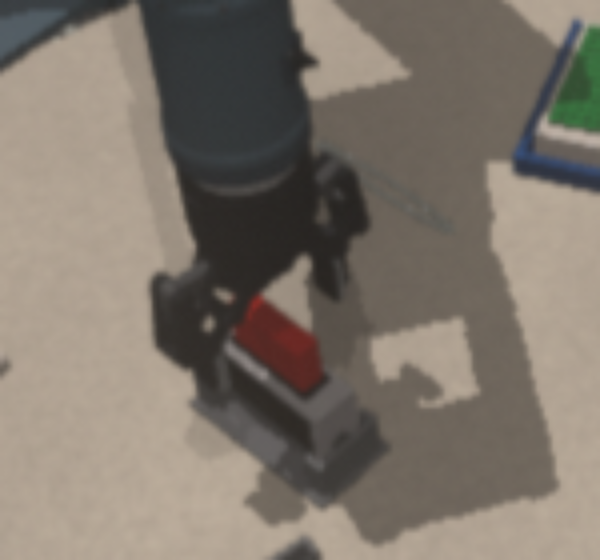

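The grip (crop x 200–240) is centred between the fingers (mid 221). Closing.

Request:
{"method": "move_arm", "body": {
  "increments": [-1, 0, 0, 0, 0, 0, 0, -1, 0, 0, 0, 0, 0, 0, -1, 0, 0, 0, 0, 0, 0, -1, 0, 0, 0, 0, 0, 0, -1, 0, 0, 0, 0, 0, 0, -1, 0, 0, 0, 0, 0, 0, -1, 0, 0, 0, 0, 0, 0, -1, 0, 0, 0, 0, 0, 0]
}}

```text
clock: 4.28
tool_pos: [0.5113, -0.1949, 0.0816]
tool_rot: [180.0, -0.0, -3.7]
wrist_force: [-1.6, 1.4, 4.2]
finger_gap: 0.0173
```

```bash
python3 - <<'E'
from h import *
c=manip.read_camera("wrist");cv2.imwrite("pics/w3.png",c["color"][100:,100:540])
s=manip.get_state();print(s["tool_pos"],s["tool_rot"],s["wrist_force"],s["wrist_torque"])
E
```

```text
[ 0.51129093 -0.19492763  0.08161233] [ 1.79991425e+02 -2.25877892e-02 -3.67669789e+00] [-1.16888508  1.42073803  4.53594361] [ 0.20179079  0.10822752 -0.0093637 ]
```

View pics/w3.png

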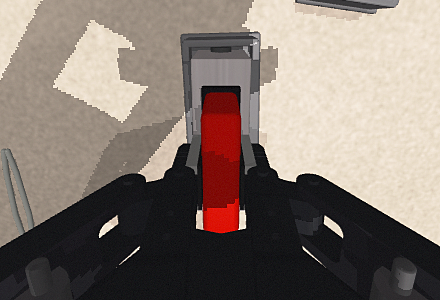

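Request:
{"method": "move_arm", "body": {
  "increments": [-1, 0, 0, -6, 0, 0, 0, -1, 0, 0, -12, 0, 0, 0, -1, 0, 0, -20, 0, 0, 0, -1, 0, 0, -28, 0, 0, 0, -1, 0, 0, -28, 0, 0, 0, -1, 0, 0, -20, 0, 0, 0, -1, 0, 0, -6, 0, 0, 0, -1, 0, 0, 0, 0, 0, 0, -1, 0, 0, 0, 0, 0, 0]
}}

```text
clock: 5.45
tool_pos: [0.5105, -0.1945, 0.2002]
tool_rot: [-179.9, 0.1, -3.7]
wrist_force: [-0.7, 0.2, -3.4]
finger_gap: 0.0173
```

```bash
python3 - <<'E'
from h import *
c=manip.read_camera("wrist");cv2.imwrite("pics/w4.png",c["color"])
b=masks(c["color"])["blue"]; m=near(c,b,0,100,160,330); print(rect(c,m,.02), big(m).min(0),big(m).max(0))
s=manip.get_state();print(s["tool_pos"],s["tool_rot"],s["wrist_force"],s["wrist_torque"])
E
```

```text
((508.2, 150.1), (110.8, 167.3), 21.15) [  0 133] [118 262]
[ 0.51055636 -0.19453038  0.20017521] [-1.79939821e+02  1.09737750e-01 -3.67837569e+00] [-0.05363544  0.66303296 -2.67810482] [0.00916889 0.03859442 0.01835779]
```

View pics/w4.png

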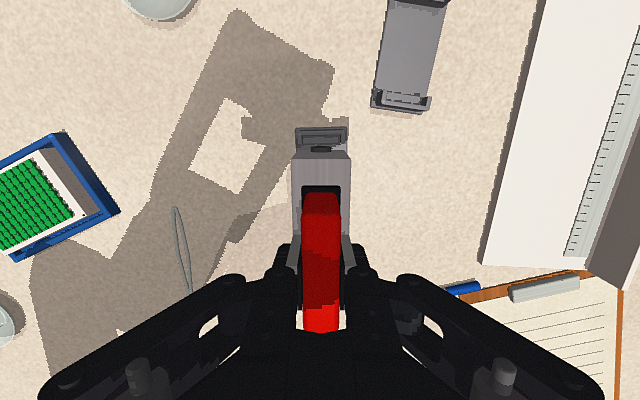

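Request:
{"method": "move_arm", "body": {
  "increments": [-1, 0, -45, 0, 0, 0, 0, -1, 0, -50, 0, 0, 0, 0, -1, 0, -45, 0, 0, 0, 0, -1, 0, 0, 0, 0, 0, 0, -1, 0, 0, 0, 0, 0, 0]
}}

```text
clock: 6.12
tool_pos: [0.52, -0.0553, 0.2008]
tool_rot: [180.0, 0.0, -3.6]
wrist_force: [0.0, 0.4, -2.7]
finger_gap: 0.0173
```

```bash
python3 - <<'E'
from h import *
c=manip.read_camera("wrist");cv2.imwrite("pics/w5.png",c["color"])
M=masks(c["color"]);b=M["blue"]; m=near(c,b,0,80,310,330); print(rect(c,m,.02),rect(c,m,0.), big(m).min(0),big(m).max(0))
g=near(c,M["green"],0,80,310,330).astype(np.uint8);g=cv2.morphologyEx(g,cv2.MORPH_CLOSE,np.ones((5,5)))
print([rect(c,g,z) for z in (.036,.042,.048)])
# stand from here: 
s=manip.get_state();print(s["tool_pos"],s["tool_rot"],s["wrist_force"],s["wrist_torque"])
c=manip.read_camera("top");cv2.imwrite("pics/t5.png",c["color"])
E
```

```text
((507.3, 153.8), (110.7, 160.3), 21.17) ((502.2, 167.0), (117.5, 170.2), 21.17) [ 67 134] [226 262]
[((504.7, 159.9), (74.9, 108.9), 21.15), ((506.4, 155.6), (73.4, 106.8), 21.15), ((508.0, 151.3), (72.0, 104.6), 21.15)]
[ 0.52006345 -0.05585046  0.20093416] [ 1.79975960e+02  3.28015682e-02 -3.69209769e+00] [-0.09141334  0.19873346 -3.89943708] [-0.04129233  0.01246687 -0.06725035]
```

View pics/w5.png

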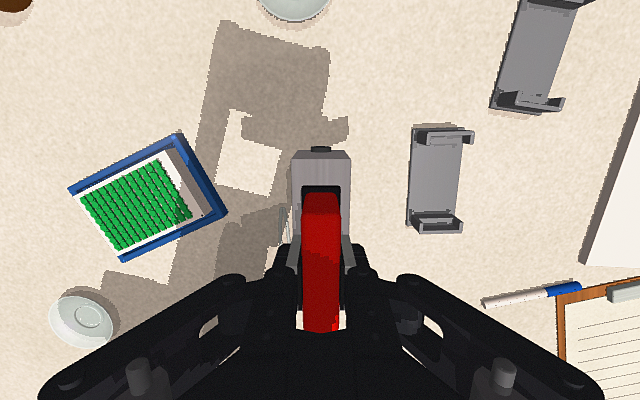

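```bash
python3 - <<'E'
from h import *
a=cv2.resize(cv2.imread("pics/w5.png")[110:245,395:485],None,fx=4,fy=4,interpolation=cv2.INTER_CUBIC)
b=cv2.resize(cv2.imread("pics/t5.png")[180:250,385:435],None,fx=7.7,fy=7.7,interpolation=cv2.INTER_CUBIC)
b=b[:540,:]; cv2.imwrite("pics/st.png",np.hstack([a[:b.shape[0]],b[:a.shape[0]]])); print(a.shape,b.shape)
E
```

```text
(540, 360, 3) (539, 385, 3)
```

View pics/st.png

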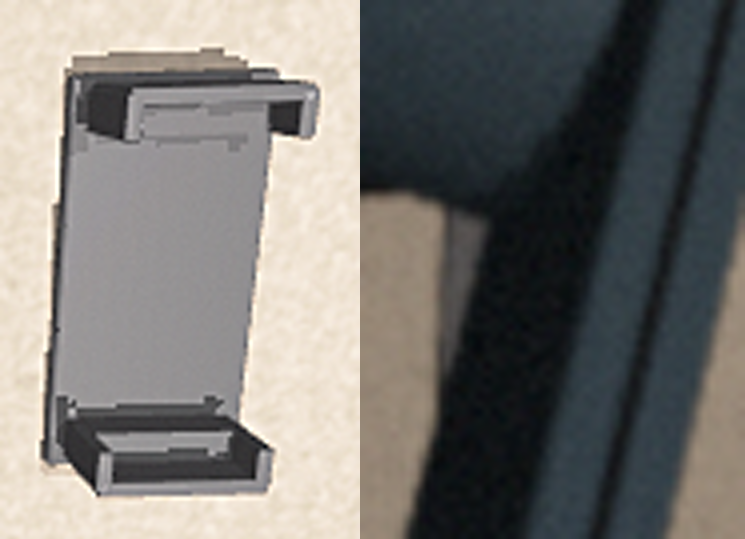

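```bash
python3 - <<'E'
from h import *
c=manip.read_camera("wrist")
q=np.array([(129,85),(319,82),(272,492),(97,495)])/4+np.array([395,110])
p=ray(c,q,.038)*1000;print(p.round(1).tolist(),p.mean(0).round(1))
for i,j in((0,3),(1,2),(0,1),(3,2)): d=p[i]-p[j];print(np.linalg.norm(d).round(1),np.degrees(np.arctan2(d[1],d[0])).round(1))
E
```

```text
[[569.8, -174.4], [567.3, -225.1], [448.8, -221.8], [451.2, -169.9]] [ 509.3 -197.8]
118.6 -2.2
118.5 -1.6
50.8 87.2
52.0 87.3
```

Request:
{"method": "move_arm", "body": {
  "increments": [-1, 0, 0, 0, 0, 0, -0.145, -1, 0, 0, 0, 0, 0, -0.145, -1, 0, 0, 0, 0, 0, -0.144, -1, 16, -38, 0, 0, 0, 0, -1, 16, -39, 0, 0, 0, 0, -1, 16, -38, 0, 0, 0, 0, -1, 16, -38, 0, 0, 0, 0, -1, 0, 0, 25, 0, 0, 0, -1, 0, 0, 25, 0, 0, 0, -1, 0, 0, 20, 0, 0, 0, -1, 0, 0, 10, 0, 0, 0, -1, 0, 0, 0, 0, 0, 0]
}}

```text
clock: 7.78
tool_pos: [0.5243, 0.11, 0.1208]
tool_rot: [-180.0, 0.1, 21.1]
wrist_force: [-0.4, -0.6, -2.4]
finger_gap: 0.0168
```

```bash
python3 - <<'E'
from h import *
c=manip.read_camera("wrist");cv2.imwrite("pics/w6.png",c["color"])
c=manip.read_camera("scene");cv2.imwrite("pics/s6.png",cv2.resize(c["color"][100:240,270:420],None,fx=4,fy=4))
s=manip.get_state();print(s["tool_pos"],s["tool_rot"],s["wrist_force"],s["wrist_torque"])
E
```

```text
[0.52519703 0.11025688 0.12201469] [ 1.79974165e+02 -6.63741710e-02  2.11521744e+01] [-0.26369938  0.11051973 -2.69734913] [ 0.02598549 -0.03626093 -0.00097988]
```

View pics/w6.png

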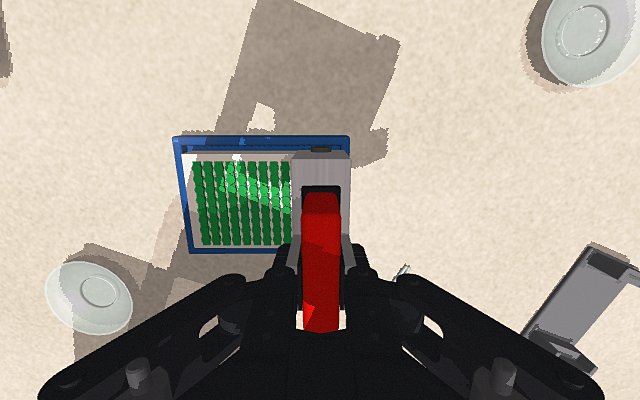

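View pics/s6.png

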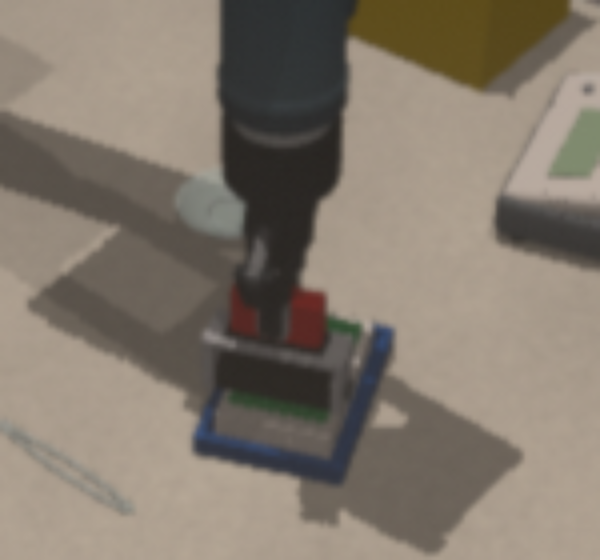

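Request:
{"method": "move_arm", "body": {
  "increments": [-1, 0, 0, 3, 0, 0, 0, -1, 0, 0, 3, 0, 0, 0, -1, 0, 0, 2, 0, 0, 0, -1, 0, 0, 1, 0, 0, 0, -1, 0, 0, 1, 0, 0, 0, -1, 0, 0, 0, 0, 0, 0]
}}

```text
clock: 8.62
tool_pos: [0.5244, 0.1106, 0.1112]
tool_rot: [-180.0, 0.0, 21.2]
wrist_force: [0.1, -0.3, -3.1]
finger_gap: 0.0165
```

Request:
{"method": "move_arm", "body": {
  "increments": [-1, 0, 0, 1, 0, 0, 0, -1, 0, 0, 1, 0, 0, 0, -1, 0, 0, 1, 0, 0, 0]
}}

```text
clock: 9.0
tool_pos: [0.5245, 0.1106, 0.1082]
tool_rot: [-180.0, 0.0, 21.2]
wrist_force: [0.5, -0.3, -2.6]
finger_gap: 0.017
```

Request:
{"method": "move_arm", "body": {
  "increments": [-1, 0, 0, 1, 0, 0, 0, -1, 0, 0, 1, 0, 0, 0]
}}

```text
clock: 9.25
tool_pos: [0.5245, 0.1106, 0.1062]
tool_rot: [-180.0, -0.0, 21.2]
wrist_force: [0.2, 1.1, -3.3]
finger_gap: 0.0171
```

Request:
{"method": "move_arm", "body": {
  "increments": [-1, 0, 0, 1, 0, 0, 0, -1, 0, 0, 1, 0, 0, 0]
}}

```text
clock: 9.5
tool_pos: [0.5248, 0.1104, 0.1053]
tool_rot: [179.9, -0.0, 21.2]
wrist_force: [-3.0, -1.7, 7.1]
finger_gap: 0.0169
```

Request:
{"method": "move_arm", "body": {
  "increments": [-1, 0, 0, 0.5, 0, 0, 0, -1, 0, 0, 0, 0, 0, 0]
}}

```text
clock: 9.75
tool_pos: [0.5248, 0.1103, 0.1049]
tool_rot: [179.9, -0.1, 21.2]
wrist_force: [-2.5, -1.8, 4.7]
finger_gap: 0.017
```

Request:
{"method": "move_arm", "body": {
  "increments": [-1, 0, 0, 0.7, 0, 0, 0, -1, 0, 0, 0, 0, 0, 0]
}}

```text
clock: 10.0
tool_pos: [0.5248, 0.1103, 0.1043]
tool_rot: [179.9, -0.1, 21.2]
wrist_force: [-2.9, -0.9, 5.9]
finger_gap: 0.017
```

Request:
{"method": "move_arm", "body": {
  "increments": [-1, 0, 0, 0.7, 0, 0, 0, -1, 0, 0, 0, 0, 0, 0]
}}

```text
clock: 10.25
tool_pos: [0.525, 0.1101, 0.1038]
tool_rot: [179.9, -0.1, 21.2]
wrist_force: [-2.7, -2.3, 7.9]
finger_gap: 0.0171
```

Request:
{"method": "move_arm", "body": {
  "increments": [-1, 0, 0, 0.8, 0, 0, 0, -1, 0, 0, 0.8, 0, 0, 0, -1, 0, 0, 0, 0, 0, 0]
}}

```text
clock: 10.62
tool_pos: [0.5255, 0.1091, 0.1031]
tool_rot: [179.8, -0.1, 21.2]
wrist_force: [-4.0, -5.5, 13.2]
finger_gap: 0.0168
```

Request:
{"method": "move_arm", "body": {
  "increments": [-1, 0, 0, 0.7, 0, 0, 0, -1, 0, 0, 0, 0, 0, 0]
}}

```text
clock: 10.88
tool_pos: [0.5257, 0.1088, 0.1027]
tool_rot: [179.8, -0.1, 21.2]
wrist_force: [-4.2, -7.2, 15.2]
finger_gap: 0.0174
```

Request:
{"method": "move_arm", "body": {
  "increments": [-1, 0, 0, 0.6, 0, 0, 0, -1, 0, 0, 0, 0, 0, 0]
}}

```text
clock: 11.12
tool_pos: [0.5258, 0.1087, 0.1022]
tool_rot: [179.7, -0.1, 21.2]
wrist_force: [-3.8, -7.1, 15.9]
finger_gap: 0.0173
```

Request:
{"method": "move_arm", "body": {
  "increments": [-1, 0, -1, 0, 0, 0, 0, -1, 0, -1, 0, 0, 0, 0, -1, 0, -1, 0, 0, 0, 0, -1, 0, -1, 0, 0, 0, 0]
}}

```text
clock: 11.62
tool_pos: [0.5243, 0.1125, 0.1024]
tool_rot: [179.8, -0.1, 21.2]
wrist_force: [-4.4, -6.3, 16.4]
finger_gap: 0.0171
```

Request:
{"method": "move_arm", "body": {
  "increments": [-1, 0, -1, 0, 0, 0, 0, -1, 0, -1, 0, 0, 0, 0, -1, 0, -1, 0, 0, 0, 0, -1, 0, -1, 0, 0, 0, 0]
}}

```text
clock: 12.12
tool_pos: [0.5226, 0.1167, 0.1022]
tool_rot: [179.8, -0.1, 21.2]
wrist_force: [-3.9, -5.4, 16.4]
finger_gap: 0.0169
```

Request:
{"method": "move_arm", "body": {
  "increments": [-1, 0, -1.2, 0, 0, 0, 0, -1, 0, -1.2, 0, 0, 0, 0, -1, 0, -1.2, 0, 0, 0, 0, -1, 0, -1.2, 0, 0, 0, 0, -1, 0, -1.2, 0, 0, 0, 0, -1, 0, -1.2, 0, 0, 0, 0]
}}

```text
clock: 12.88
tool_pos: [0.52, 0.1237, 0.1023]
tool_rot: [179.8, -0.1, 21.2]
wrist_force: [-4.3, -4.1, 16.1]
finger_gap: 0.0172
```

Request:
{"method": "move_arm", "body": {
  "increments": [-1, 0, -1.2, 0, 0, 0, 0, -1, 0, -1.2, 0, 0, 0, 0, -1, 0, -1.2, 0, 0, 0, 0, -1, 0, -1.2, 0, 0, 0, 0, -1, 0, -1.2, 0, 0, 0, 0, -1, 0, -1.2, 0, 0, 0, 0]
}}

```text
clock: 13.62
tool_pos: [0.5177, 0.1299, 0.1024]
tool_rot: [179.8, -0.1, 21.2]
wrist_force: [-4.8, -5.5, 17.6]
finger_gap: 0.0171
```

Request:
{"method": "move_arm", "body": {
  "increments": [-1, 0, -1.2, 0, 0, 0, 0, -1, 0, -1.2, 0, 0, 0, 0, -1, 0, -1.2, 0, 0, 0, 0, -1, 0, -1.2, 0, 0, 0, 0, -1, 0, -1.2, 0, 0, 0, 0, -1, 0, -1.2, 0, 0, 0, 0]
}}

```text
clock: 14.38
tool_pos: [0.5152, 0.1363, 0.1023]
tool_rot: [179.7, -0.1, 21.2]
wrist_force: [-4.4, -7.8, 16.0]
finger_gap: 0.0174
```

```bash
python3 - <<'E'
from h import *
c=manip.read_camera("wrist");cv2.imwrite("pics/w7.png",c["color"][100:330,150:500])
E
```

```text
(no output)
```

View pics/w7.png

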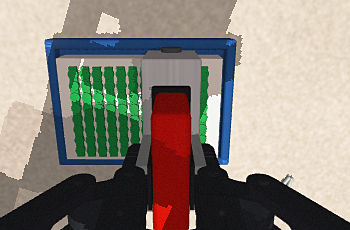

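Request:
{"method": "move_arm", "body": {
  "increments": [-1, 0, -1.2, 0, 0, 0, 0, -1, 0, -1.2, 0, 0, 0, 0, -1, 0, -1.2, 0, 0, 0, 0, -1, 0, -1.2, 0, 0, 0, 0, -1, 0, -1.2, 0, 0, 0, 0, -1, 0, -1.2, 0, 0, 0, 0, -1, 0, -1.2, 0, 0, 0, 0]
}}

```text
clock: 15.3
tool_pos: [0.5124, 0.144, 0.1023]
tool_rot: [179.7, -0.1, 21.2]
wrist_force: [-4.2, -7.6, 16.8]
finger_gap: 0.0169
```

Request:
{"method": "move_arm", "body": {
  "increments": [-1, 0, -1.2, 0, 0, 0, 0, -1, 0, -1.2, 0, 0, 0, 0, -1, 0, -1.2, 0, 0, 0, 0, -1, 0, -1.2, 0, 0, 0, 0, -1, 0, -1.2, 0, 0, 0, 0, -1, 0, -1.2, 0, 0, 0, 0, -1, 0, -1.2, 0, 0, 0, 0]
}}

```text
clock: 16.18
tool_pos: [0.5093, 0.1521, 0.1022]
tool_rot: [179.7, -0.1, 21.2]
wrist_force: [-3.9, -8.4, 16.0]
finger_gap: 0.0172
```

Request:
{"method": "move_arm", "body": {
  "increments": [-1, 0, -1.2, 0, 0, 0, 0, -1, 0, -1.2, 0, 0, 0, 0, -1, 0, -1.2, 0, 0, 0, 0, -1, 0, -1.2, 0, 0, 0, 0, -1, 0, -1.2, 0, 0, 0, 0, -1, 0, -1.2, 0, 0, 0, 0, -1, 0, -1.2, 0, 0, 0, 0]
}}

```text
clock: 17.05
tool_pos: [0.5062, 0.16, 0.1021]
tool_rot: [179.7, -0.1, 21.2]
wrist_force: [-3.0, -7.4, 15.3]
finger_gap: 0.0171
```

Request:
{"method": "move_arm", "body": {
  "increments": [-1, 0, -1.2, 0.2, 0, 0, 0, -1, 0, -1.2, 0, 0, 0, 0, -1, 0, -1.2, 0, 0, 0, 0, -1, 0, -1.2, 0, 0, 0, 0, -1, 0, -1.2, 0, 0, 0, 0, -1, 0, -1.2, 0, 0, 0, 0, -1, 0, -1.2, 0, 0, 0, 0]
}}

```text
clock: 17.92
tool_pos: [0.5033, 0.1677, 0.102]
tool_rot: [179.7, -0.2, 21.2]
wrist_force: [-2.7, -8.2, 16.1]
finger_gap: 0.0174
```

Request:
{"method": "move_arm", "body": {
  "increments": [-1, 0, -1.2, 0, 0, 0, 0, -1, 0, -1.2, 0, 0, 0, 0, -1, 0, -1.2, 0, 0, 0, 0, -1, 0, -1.2, 0, 0, 0, 0, -1, 0, -1.2, 0, 0, 0, 0, -1, 0, -1.2, 0, 0, 0, 0, -1, 0, -1.2, 0, 0, 0, 0]
}}

```text
clock: 18.8
tool_pos: [0.5003, 0.1757, 0.102]
tool_rot: [179.7, -0.2, 21.2]
wrist_force: [-2.8, -8.1, 15.8]
finger_gap: 0.017
```

Request:
{"method": "move_arm", "body": {
  "increments": [-1, 0, -1.2, 0.1, 0, 0, 0, -1, 0, -1.2, 0, 0, 0, 0, -1, 0, -1.2, 0, 0, 0, 0, -1, 0, -1.2, 0, 0, 0, 0, -1, 0, -1.2, 0, 0, 0, 0, -1, 0, -1.2, 0, 0, 0, 0, -1, 0, -1.2, 0, 0, 0, 0]
}}

```text
clock: 19.68
tool_pos: [0.4971, 0.184, 0.1018]
tool_rot: [179.8, -0.2, 21.2]
wrist_force: [-2.2, -7.5, 14.4]
finger_gap: 0.017
```

Request:
{"method": "move_arm", "body": {
  "increments": [-1, 0, -1.2, 0.3, 0, 0, 0, -1, 0, -1.2, 0, 0, 0, 0, -1, 0, -1.2, 0, 0, 0, 0, -1, 0, -1.2, 0, 0, 0, 0, -1, 0, -1.2, 0, 0, 0, 0, -1, 0, -1.2, 0, 0, 0, 0, -1, 0, -1.2, 0, 0, 0, 0]
}}

```text
clock: 20.55
tool_pos: [0.4939, 0.1921, 0.1016]
tool_rot: [179.8, -0.2, 21.2]
wrist_force: [-2.7, -7.4, 15.8]
finger_gap: 0.0173
```

Request:
{"method": "move_arm", "body": {
  "increments": [-1, 0, -1.2, 0.1, 0, 0, 0, -1, 0, -1.2, 0, 0, 0, 0, -1, 0, -1.2, 0, 0, 0, 0, -1, 0, -1.2, 0, 0, 0, 0, -1, 0, -1.2, 0, 0, 0, 0, -1, 0, -1.2, 0, 0, 0, 0]
}}

```text
clock: 21.3
tool_pos: [0.4913, 0.1991, 0.1016]
tool_rot: [179.9, -0.2, 21.2]
wrist_force: [-4.2, -3.5, 15.9]
finger_gap: 0.0171
```

Request:
{"method": "move_arm", "body": {
  "increments": [-1, 0, -1.2, 0, 0, 0, 0, -1, 0, -1.2, 0, 0, 0, 0, -1, 0, -1.2, 0, 0, 0, 0, -1, 0, -1, 0, 0, 0, 0, -1, 0, 0, 0.2, 0, 0, 0, -1, 0, 0, 0, 0, 0, 0]
}}

```text
clock: 22.05
tool_pos: [0.4894, 0.2039, 0.1009]
tool_rot: [179.9, -0.2, 21.2]
wrist_force: [-4.0, -1.6, 13.5]
finger_gap: 0.0172
```

```bash
python3 - <<'E'
from h import *
c=manip.read_camera("wrist");cv2.imwrite("pics/w8.png",cv2.resize(c["color"][100:280,230:500],None,fx=2.5,fy=2.5))
c=manip.read_camera("scene");cv2.imwrite("pics/s8.png",cv2.resize(c["color"][130:240,290:410],None,fx=5,fy=5,interpolation=cv2.INTER_CUBIC))
E
```

```text
(no output)
```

View pics/w8.png

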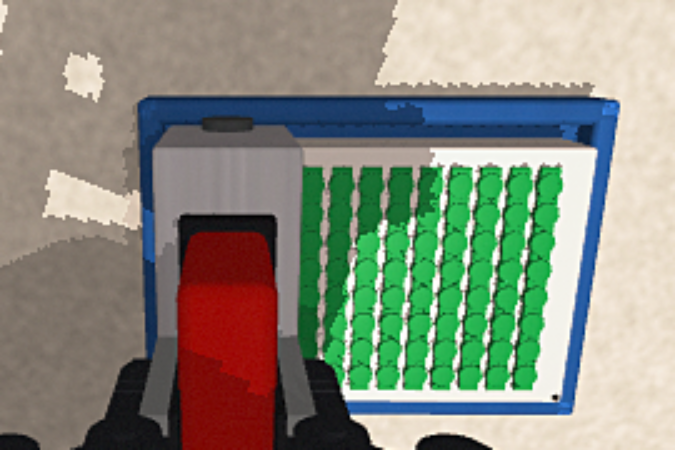

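View pics/s8.png

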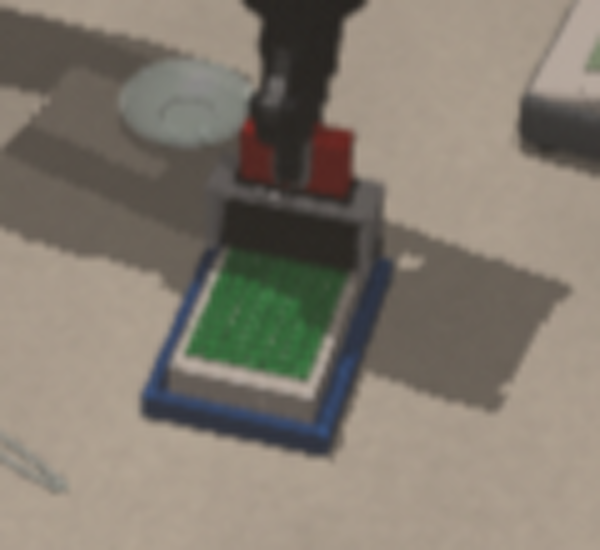

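Request:
{"method": "move_arm", "body": {
  "increments": [-1, 0, 0, 0.6, 0, 0, 0, -1, 0, 0, 0, 0, 0, 0]
}}

```text
clock: 22.4
tool_pos: [0.4894, 0.204, 0.1008]
tool_rot: [179.9, -0.2, 21.2]
wrist_force: [-5.2, -2.6, 16.1]
finger_gap: 0.0168
```

Request:
{"method": "move_arm", "body": {
  "increments": [-1, 0, 0, 0.4, 0, 0, 0, -1, 0, 0, 0, 0, 0, 0]
}}

```text
clock: 22.65
tool_pos: [0.4894, 0.204, 0.1007]
tool_rot: [179.9, -0.2, 21.2]
wrist_force: [-5.2, -2.6, 18.9]
finger_gap: 0.0168
```

Request:
{"method": "move_arm", "body": {
  "increments": [-1, 0, 1.2, -0.1, 0, 0, 0, -1, 0, 1.2, 0, 0, 0, 0, -1, 0, 1.2, 0, 0, 0, 0, -1, 0, 1.2, 0, 0, 0, 0, -1, 0, 1.2, 0, 0, 0, 0]
}}

```text
clock: 23.28
tool_pos: [0.4912, 0.1993, 0.1005]
tool_rot: [-180.0, -0.2, 21.2]
wrist_force: [-5.7, 1.7, 18.1]
finger_gap: 0.0172
```

Request:
{"method": "move_arm", "body": {
  "increments": [-1, 0, 1.2, 0, 0, 0, 0, -1, 0, 1.2, 0, 0, 0, 0, -1, 0, 1.2, 0, 0, 0, 0, -1, 0, 1.2, 0, 0, 0, 0, -1, 0, 1.2, 0, 0, 0, 0]
}}

```text
clock: 23.9
tool_pos: [0.4934, 0.1938, 0.1006]
tool_rot: [-180.0, -0.2, 21.2]
wrist_force: [-5.5, 1.2, 18.5]
finger_gap: 0.0171
```

Request:
{"method": "move_arm", "body": {
  "increments": [-1, 0, 1.5, 0, 0, 0, 0, -1, 0, 1.5, 0, 0, 0, 0, -1, 0, 1.5, 0, 0, 0, 0, -1, 0, 1.5, 0, 0, 0, 0, -1, 0, 1.5, 0, 0, 0, 0, -1, 0, 1.5, 0, 0, 0, 0]
}}

```text
clock: 24.65
tool_pos: [0.4967, 0.1854, 0.1006]
tool_rot: [-180.0, -0.2, 21.2]
wrist_force: [-6.2, 1.1, 17.3]
finger_gap: 0.0169
```

Request:
{"method": "move_arm", "body": {
  "increments": [-1, 0, 1.5, 0, 0, 0, 0, -1, 0, 1.5, 0, 0, 0, 0, -1, 0, 1.5, 0, 0, 0, 0, -1, 0, 1.5, 0, 0, 0, 0, -1, 0, 1.5, 0, 0, 0, 0, -1, 0, 1.5, 0, 0, 0, 0]
}}

```text
clock: 25.4
tool_pos: [0.5, 0.177, 0.1007]
tool_rot: [-180.0, -0.2, 21.2]
wrist_force: [-4.9, 1.9, 18.7]
finger_gap: 0.017
```

Request:
{"method": "move_arm", "body": {
  "increments": [-1, 0, 1.5, 0, 0, 0, 0, -1, 0, 1.5, 0, 0, 0, 0, -1, 0, 1.5, 0, 0, 0, 0, -1, 0, 1.5, 0, 0, 0, 0, -1, 0, 1.5, 0, 0, 0, 0, -1, 0, 1.5, 0, 0, 0, 0]
}}

```text
clock: 26.15
tool_pos: [0.5033, 0.1685, 0.1008]
tool_rot: [-180.0, -0.2, 21.2]
wrist_force: [-4.3, 2.0, 18.4]
finger_gap: 0.0173
```

Flat floor so far, with little resistance; continuing to the other end.

Request:
{"method": "move_arm", "body": {
  "increments": [-1, 0, 1.5, 0, 0, 0, 0, -1, 0, 1.5, 0, 0, 0, 0, -1, 0, 1.5, 0, 0, 0, 0, -1, 0, 1.5, 0, 0, 0, 0, -1, 0, 1.5, 0, 0, 0, 0, -1, 0, 1.5, 0, 0, 0, 0]
}}

```text
clock: 26.9
tool_pos: [0.5066, 0.1602, 0.1008]
tool_rot: [-180.0, -0.2, 21.2]
wrist_force: [-6.2, 2.9, 17.4]
finger_gap: 0.017
```

Request:
{"method": "move_arm", "body": {
  "increments": [-1, 0, 1.5, 0, 0, 0, 0, -1, 0, 1.5, 0, 0, 0, 0, -1, 0, 1.5, 0, 0, 0, 0, -1, 0, 1.5, 0, 0, 0, 0, -1, 0, 1.5, 0, 0, 0, 0, -1, 0, 1.5, 0, 0, 0, 0]
}}

```text
clock: 27.65
tool_pos: [0.5099, 0.1517, 0.1008]
tool_rot: [-180.0, -0.2, 21.2]
wrist_force: [-4.7, 1.9, 18.1]
finger_gap: 0.017
```

Request:
{"method": "move_arm", "body": {
  "increments": [-1, 0, 1.5, 0, 0, 0, 0, -1, 0, 1.5, 0, 0, 0, 0, -1, 0, 1.5, 0, 0, 0, 0, -1, 0, 1.5, 0, 0, 0, 0, -1, 0, 1.5, 0, 0, 0, 0, -1, 0, 1.5, 0, 0, 0, 0]
}}

```text
clock: 28.4
tool_pos: [0.5133, 0.1433, 0.1009]
tool_rot: [180.0, -0.2, 21.2]
wrist_force: [-5.1, 1.7, 18.3]
finger_gap: 0.0166
```

Request:
{"method": "move_arm", "body": {
  "increments": [-1, 0, 1.5, 0, 0, 0, 0, -1, 0, 1.5, 0, 0, 0, 0, -1, 0, 1.5, 0, 0, 0, 0, -1, 0, 1.5, 0, 0, 0, 0, -1, 0, 1.5, 0, 0, 0, 0, -1, 0, 1.5, 0, 0, 0, 0]
}}

```text
clock: 29.15
tool_pos: [0.5166, 0.1349, 0.1009]
tool_rot: [180.0, -0.2, 21.2]
wrist_force: [-4.8, 2.0, 18.4]
finger_gap: 0.0169
```

Request:
{"method": "move_arm", "body": {
  "increments": [-1, 0, 1.5, 0, 0, 0, 0, -1, 0, 1.5, 0, 0, 0, 0, -1, 0, 1.5, 0, 0, 0, 0, -1, 0, 1.5, 0, 0, 0, 0, -1, 0, 1.5, 0, 0, 0, 0, -1, 0, 1.5, 0, 0, 0, 0]
}}

```text
clock: 29.9
tool_pos: [0.5199, 0.1265, 0.101]
tool_rot: [180.0, -0.2, 21.2]
wrist_force: [-5.3, 2.6, 18.5]
finger_gap: 0.0173
```

Request:
{"method": "move_arm", "body": {
  "increments": [-1, 0, 1.5, 0, 0, 0, 0, -1, 0, 1.5, 0, 0, 0, 0, -1, 0, 1.5, 0, 0, 0, 0, -1, 0, 1.5, 0, 0, 0, 0, -1, 0, 1.5, 0, 0, 0, 0, -1, 0, 1.5, 0, 0, 0, 0]
}}

```text
clock: 30.65
tool_pos: [0.5232, 0.118, 0.101]
tool_rot: [180.0, -0.2, 21.2]
wrist_force: [-5.8, 2.1, 19.1]
finger_gap: 0.0171
```

Request:
{"method": "move_arm", "body": {
  "increments": [-1, 0, 1.5, 0, 0, 0, 0, -1, 0, 1.5, 0, 0, 0, 0, -1, 0, 1.5, 0, 0, 0, 0, -1, 0, 1.5, 0, 0, 0, 0, -1, 0, 1, 0, 0, 0, 0, -1, 0, 0, 0, 0, 0, 0]
}}

```text
clock: 31.4
tool_pos: [0.5264, 0.11, 0.101]
tool_rot: [179.8, -0.3, 21.2]
wrist_force: [-3.5, -2.2, 18.2]
finger_gap: 0.0171
```

Request:
{"method": "move_arm", "body": {
  "increments": [-1, 0, 0, -1.5, 0, 0, 0, -1, 0, 0, -3, 0, 0, 0, -1, 0, 0, -12, 0, 0, 0, -1, 0, 0, -25, 0, 0, 0, -1, 0, 0, -30, 0, 0, 0, -1, 0, 0, -27, 0, 0, 0, -1, -16, 38, 0, 0, 0, 0, -1, -16, 38, 0, 0, 0, 0, -1, -16, 38, 0, 0, 0, 0, -1, -16, 38, 0, 0, 0, 0, -1, 0, 0, 0, 0, 0, 0, -1, 0, 0, 0, 0, 0, 0]
}}

```text
clock: 32.9
tool_pos: [0.5194, -0.0537, 0.1962]
tool_rot: [-179.9, 0.0, 21.1]
wrist_force: [0.8, 0.1, -2.6]
finger_gap: 0.0169
```

```bash
python3 - <<'E'
from h import *
c=manip.read_camera("wrist");cv2.imwrite("pics/w9.png",c["color"])
cw=c
c=manip.read_camera("scene");cv2.imwrite("pics/s9.png",cv2.resize(c["color"][130:320,200:400],None,fx=3,fy=3,interpolation=cv2.INTER_CUBIC))
s=manip.get_state();print(s["tool_pos"],s["tool_rot"],s["wrist_force"],s["wrist_torque"])
E
```

```text
[ 0.51952732 -0.05305785  0.19622878] [-1.79964544e+02  6.74274927e-03  2.12447120e+01] [ 0.44680466  0.65990942 -2.96080424] [-0.03781108 -0.03193179  0.01067867]
```

View pics/w9.png

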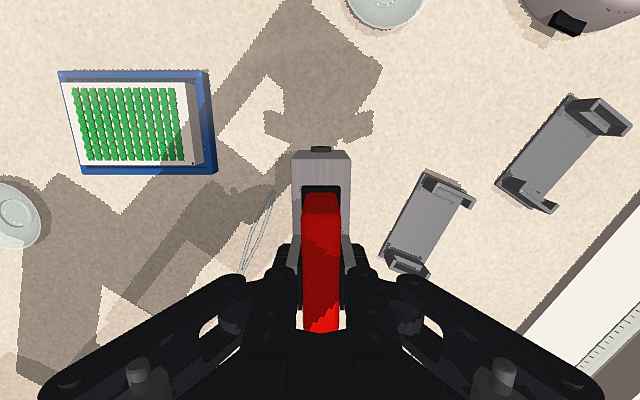

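View pics/s9.png

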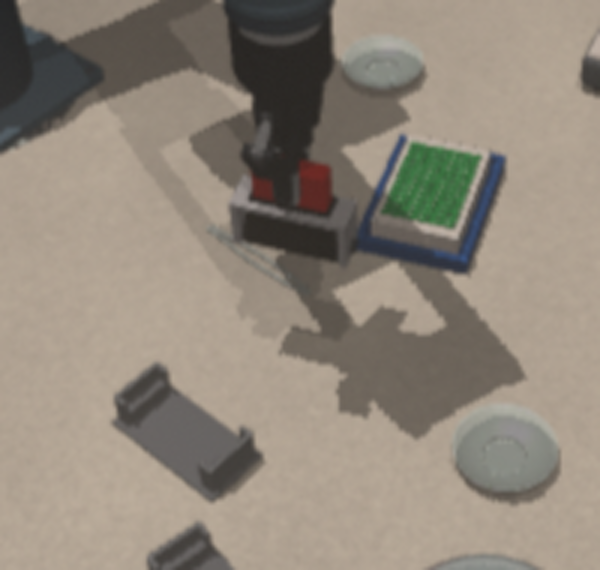

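Request:
{"method": "move_arm", "body": {
  "increments": [-1, 0, 0, 0, 0, 0, 0.142, -1, 0, 0, 0, 0, 0, 0.142, -1, 0, 0, 0, 0, 0, 0.142, -1, -1, 47, 0, 0, 0, 0, -1, 0, 48, 0, 0, 0, 0, -1, 0, 47, 0, 0, 0, 0, -1, 0, 0, 0, 0, 0, 0, -1, 0, 0, 0, 0, 0, 0]
}}

```text
clock: 34.0
tool_pos: [0.5107, -0.1946, 0.196]
tool_rot: [-179.9, 0.0, -3.2]
wrist_force: [-0.7, 1.0, -3.7]
finger_gap: 0.0171
```

```bash
python3 - <<'E'
from h import *
c=manip.read_camera("wrist");cv2.imwrite("pics/w10.png",cv2.resize(c["color"][110:230,270:370],None,fx=5,fy=5,interpolation=cv2.INTER_CUBIC))
for f in ("w4","w9"):
    m=masks(cv2.imread(f"pics/{f}.png"))["red"];p=big(m);print(p.min(0),p.max(0),m.sum())
p=big(masks(c["color"])["red"]);print(p.min(0),p.max(0))
s=manip.get_state();print(s["tool_pos"],s["tool_rot"],s["wrist_force"])
E
```

```text
[301 193] [340 332] 5085
[301 193] [340 332] 5096
[301 193] [340 332]
[ 0.51074401 -0.19426735  0.19605846] [-1.79947951e+02  2.91441576e-02 -3.14248944e+00] [-0.50228865 -0.19219381 -3.28661603]
```

View pics/w10.png

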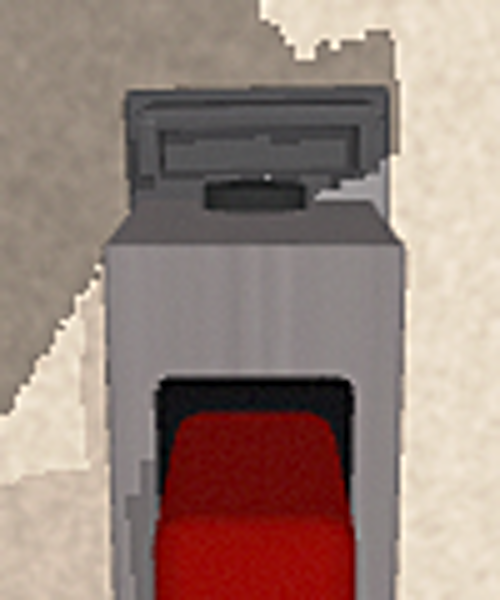

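Request:
{"method": "move_arm", "body": {
  "increments": [-1, 0, 0.7, 25, 0, 0, 0, -1, 0, 0, 35, 0, 0, 0, -1, 0, 0, 23, 0, 0, 0, -1, 0, 0, 8, 0, 0, 0, -1, 0, 0, 3, 0, 0, 0, -1, 0, 0, 3, 0, 0, 0, -1, 0, 0, 2, 0, 0, 0]
}}

```text
clock: 34.92
tool_pos: [0.5112, -0.1967, 0.0979]
tool_rot: [180.0, -0.1, -3.2]
wrist_force: [0.4, -0.3, -2.3]
finger_gap: 0.0169
```

Request:
{"method": "move_arm", "body": {
  "increments": [-1, 0, 0, 2, 0, 0, 0, -1, 0, 0, 2, 0, 0, 0, -1, 0, 0, 2, 0, 0, 0, -1, 0, 0, 2, 0, 0, 0]
}}

```text
clock: 35.42
tool_pos: [0.5107, -0.1965, 0.0891]
tool_rot: [-180.0, 0.0, -3.2]
wrist_force: [0.4, 0.3, -2.6]
finger_gap: 0.0169
```

Request:
{"method": "move_arm", "body": {
  "increments": [-1, 0, -0.8, 2, 0, 0, 0, -1, 0, 0, 2, 0, 0, 0, -1, 0, 0, 1.5, 0, 0, 0, -1, 0, 0, 0, 0, 0, 0]
}}

```text
clock: 35.92
tool_pos: [0.5106, -0.1956, 0.0836]
tool_rot: [-180.0, 0.0, -3.2]
wrist_force: [0.1, -0.8, -2.8]
finger_gap: 0.017
```

Request:
{"method": "move_arm", "body": {
  "increments": [-1, 0, 0, 1, 0, 0, 0, -1, 0, 0, 0.5, 0, 0, 0, -1, 0, 0, 0, 0, 0, 0]
}}

```text
clock: 36.3
tool_pos: [0.5107, -0.1957, 0.0822]
tool_rot: [-180.0, 0.0, -3.2]
wrist_force: [0.4, 0.2, -2.7]
finger_gap: 0.0175
```

Request:
{"method": "move_arm", "body": {
  "increments": [-1, 0, 0, 0.7, 0, 0, 0, -1, 0, 0, 0, 0, 0, 0]
}}

```text
clock: 36.55
tool_pos: [0.5108, -0.1957, 0.0816]
tool_rot: [180.0, -0.0, -3.2]
wrist_force: [-0.7, 0.0, -1.1]
finger_gap: 0.0173
```

Request:
{"method": "move_arm", "body": {
  "increments": [-1, 0, 0, 0.7, 0, 0, 0, -1, 0, 0, 0, 0, 0, 0]
}}

```text
clock: 36.8
tool_pos: [0.5108, -0.1957, 0.0816]
tool_rot: [180.0, -0.0, -3.2]
wrist_force: [-2.5, 1.1, 4.6]
finger_gap: 0.0172
```

Seated at the same height as at the grasp (0.0816). Releasing.

Request:
{"method": "move_arm", "body": {
  "increments": [-0.4, 0, 0, 0, 0, 0, 0, -0.2, 0, 0, 0, 0, 0, 0, 0.2, 0, 0, 0, 0, 0, 0, 1, 0, 0, 0, 0, 0, 0, 1, 0, 0, 0, 0, 0, 0, 1, 0, 0, 0, 0, 0, 0, 1, 0, 0, 0, 0, 0, 0]
}}

```text
clock: 37.67
tool_pos: [0.5107, -0.1957, 0.0808]
tool_rot: [-180.0, 0.0, -3.2]
wrist_force: [-0.1, 1.3, -0.8]
finger_gap: 0.0854
```

Request:
{"method": "move_arm", "body": {
  "increments": [1, 0, 0, -20, 0, 0, 0, 1, 0, 0, -40, 0, 0, 0, 1, 0, 0, -50, 0, 0, 0, 1, 0, 0, -50, 0, 0, 0, 1, -40, 0, 0, 0, 0, 0, 1, -50, 0, 0, 0, 0, 0, 1, -50, 0, 0, 0, 0, 0, 1, 0, 0, 0, 0, 0, 0, 1, 0, 0, 0, 0, 0, 0]
}}

```text
clock: 38.8
tool_pos: [0.3715, -0.1882, 0.2413]
tool_rot: [179.9, -0.1, -3.3]
wrist_force: [0.3, 0.0, 0.5]
finger_gap: 0.0853
```

```bash
python3 - <<'E'
from h import *
c=manip.read_camera("wrist");cv2.imwrite("pics/w11.png",c["color"])
c=manip.read_camera("scene");cv2.imwrite("pics/s11.png",cv2.resize(c["color"][130:320,200:400],None,fx=3,fy=3,interpolation=cv2.INTER_CUBIC))
c=manip.read_camera("top");cv2.imwrite("pics/t11.png",c["color"])
r=near(c,masks(c["color"])["red"],390,180,430,245);print(rect(c,r,.119))
E
```

```text
((510.2, -194.6), (15.0, 59.7), 86.08)
```

View pics/w11.png

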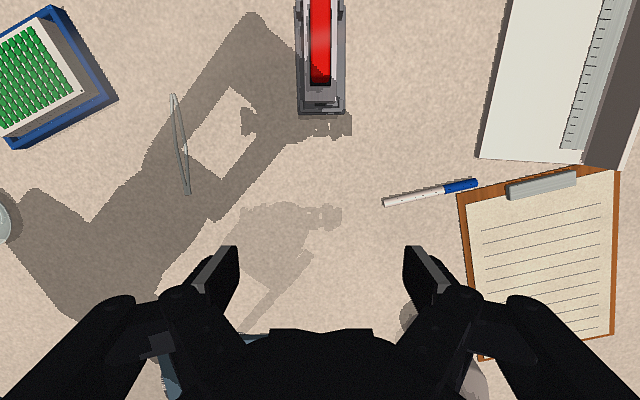

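View pics/s11.png

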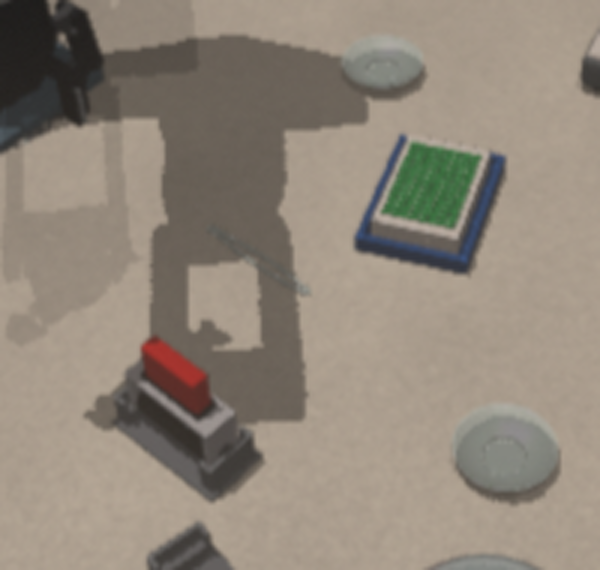

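View pics/t11.png

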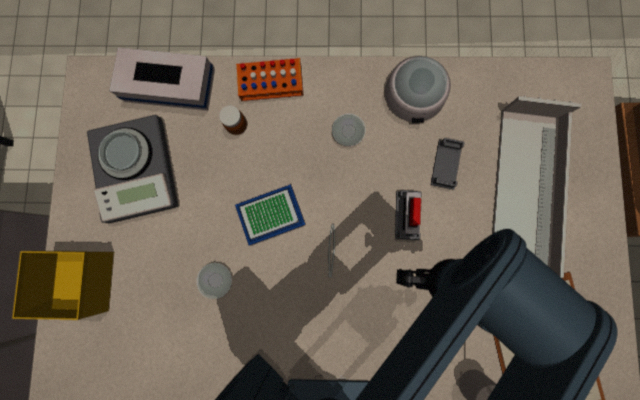

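```bash
python3 -c "
from rig import manip
print(manip.sign_off())"
```

```text
the job is handed in; nothing more can be done
None
```

I took the roller from the nearer stand and rolled it from one end of the plate to the other and back. The twelve strips feel and look fully home, and the roller is back in its stand, released. I handed the job in at about 39 s; no verdict is reported.

- **Force:** the push was about 16–22 N, worked out from the wrist readings at the end of each move. The highest estimate was about 23 N including sideways load.
- **Strips:** on the return pass the tool height stayed at 0.1005–0.1010 m along the whole plate, about 1 mm lower than most of the first pass. A harder push at the far end met a firm stop, and the images show the strips even. I could not read the strip depths directly.
- **Roller in stand:** it seated at the same tool height as when I picked it up (0.0816 m). The top camera puts the grip within about 1 mm of where it started.
- **Other objects:** dishes, forceps, marker and jar look unmoved in the last images. I compared these by eye only.
- **Disagreement:** the cameras differed by 2–3 mm on the stand and carrier positions. I set the roller back near the pose where I had gripped it rather than rely on the measured stand centre.

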